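White-calibrate the bench colour meter

ROBOT

A 6-joint arm with a two-finger parallel gripper is mounted at the origin on the work surface. World frame = base frame: x ahead of the robot, y to its left, z up, the work surface at z = 0. Lengths are in m, angles in rad, forces in N, time in s.
With the tool pointing down it reaches from about 0.3 to 0.775 m from the base axis. Payload 14.6 kg.
Tool frame: the origin (TCP) lies at the very end of the fingers, on their centre line; the grasp point (between the pads) lies 19 mm behind it; z points along the fingers, y is the line along which they close (so a half turn about z gives the same grasp; the last joint's range is limited). The gripper opens to 94 mm and grips with 3 to 60 N. Pads are 16 mm wide; open, the fingers measure 119 mm over their backs; the gripper's body (75 mm by 177 mm) begins 78 mm behind the grasp point.
Start: joints at [-1.283, 0.3, 1.521, -0, 1.321, -0.067], TCP at [0.191, -0.516, 0.205] pointing down, gripper open.
Joint ranges: [-3.03, 3.03], [-0.79, 2.21], [0.23, 2.52], [-1.04, 4.18], [0, 3.07], [-2.55, 2.55]. Speed limits (rad/s): [2.22, 2.22, 2.57, 3.14, 3.14, 3.14].

INTERFACE

Orientations are given as [roll, pitch, yaw] about the fixed x, y, z axes, in that order (R = Rz(yaw) Ry(pitch) Rx(roll)).
In Python, from station import ctrl, cams gives the robot as it stands. The module is installed in compiled form; this text tells all that it offers.
- The arm moves only by the tool arm_command, never from a script. Its argument "plan" is a list that holds one entry, the list of rows, each a list of 7 numbers: the shift along the tool's x, y, z in shares of 0.75 m (1.0 is 0.75 m), then the turn, a rotation vector about the tool's x, y, z in a scale on which 1.0 is 90 degrees, then the closure, from -1 (fully open) to 1 (shut). A call has 1 to 12 rows; each row is the pose to reach, as a shift and turn from the pose commanded when the call began, along the tool's axes at that moment; what a row does not reach only later rows make up. A row lasts 1/10 s, in which the tool goes at most 50 mm and 8.59 degrees, less where a joint would pass 70% of its speed; a pose out of reach is approached as far as the arm can. A call with a gripper value outside its range is refused whole. The fingers move at their own pace and stop on an object; "squeeze" is the grip in N (left out, the last holds). Time passes only in rows, so rows that repeat a pose let the fingers close. It gives the time, the measured TCP pose, the force, the opening and the grip force at its end, in the units of the state.
- ctrl.get_obs(): the state, without advancing time (a new reading comes with each control period).
- cams.camera(name): name is "scene" or "top" or "wrist"; returns (picture, depth): 384x512x3 uint8, blue, green, red; 384x512 float32, m along the optical axis (not along the pixel's ray), 0 where there is no reading.
- cams.camera_info(name): a dict with "fx", "fy", "cx", "cy" (pixels), "world_to_cam" (4x4, takes a point from world to camera coordinates). Camera axes: x right, y down, z forward; pixel columns grow to the right and rows downward; lengths in m; the calibration is good to about 2 mm. A picture is of the moment at which its call begins: read the wrist's pose just before it. camera_info takes no time and is no camera call; for the wrist camera it gives the pose at the moment of the call.
- ctrl.hand_in(): hands the job in; it is judged then, once.
The state is a dict: "time_s": time; "qpos": joint angles; "joint_vel": joint speeds; "tau": joint torques, N m; "ee_pos": TCP position; "eef_rot": TCP orientation; "force": force on the tool from outside, world axes, zero at the start; "moment": the same for the moment, N m; "grip_width": finger opening in m; "grip_force": force on a finger pad.
Only numpy, scipy, OpenCV 4.12 (cv2) and the standard library are available. Lean on these libraries where they do the work, as an engineer would, in place of code of your own. Each camera call takes 0.05 s, during which the arm holds its last target. There are 200 camera calls.

TASK

Get the colour meter ready for its white calibration: pull the shutter knob on the side of its tilted head straight out to its stop, where it stays, then take the white reference tile out of its case by the grip on its back and hold its white face flush over the round measuring port, tilted by feel to match the slope of the head. Press it on with a light, steady push of about one kilogram and finish while still holding it there. Do not shift the head's set angle, and leave the chopping board, the jar and the culture dishes where they are.

Things in the scene. Friction and masses are not known exactly. Their poses are not given: they have to be found in the camera images.
- meter: Grey base of the bench colour meter, 200 (x) x 172 (y) x 22 mm, fixed. Two yoke arms (34 mm wide, outer faces y = +-79, top z = 117) carry the white head on a trunnion axis along y at x = 0, z = 100 mm; a clamp knob (radius 17, to y = +103) on its +y end. Origin: centre of the underside, z up, -x is the front, roughly towards the robot. Measuring head: see port.
- port (a point): Centre of the 34 mm round port, in the outer surface of the head's flat metal face plate (116 x by 126 y mm, nothing proud of it). Axes: z out of the face, x up the slope, y along the trunnion, as the base's y. The face looks up and to the base's front, 15 to 38 degrees from level, new each time. 30 mm from trunnion; head 65 mm deep. Tilt clamped stiff, slips above 8 N m.
- shutter (a joint): Port shutter: 0 = shut, 0.042 m = out at its stop. The knob slides along the head's -y. An over-centre spring pulls it shut, 4 N at first, fading to none at 0.030 m; past there it pulls outwards and at the stop keeps the shutter out by itself (2.4 N). Friction 0.5 N.
- shutter_knob (a point): Centre of the black shutter pull knob: round, 20 mm across and 20 mm long (+-10 along y), with a 26 mm flange 5 mm thick at its outer (-y) end, on a 7 mm rod out of the head's -y side. Axes as port. Shut, it is at (30, -106, -13) mm from the port in those axes, 27 mm outside the yoke arm; moves with the shutter.
- tile: Holder of the white reference tile, loose, about 0.22 kg in all: black square 84 x 84 mm (z = 7 to 17 mm), on its back an upright metal grip ridge 16 mm thick (y), 56 mm long (x), z = 17 to 54, and below it the sprung white plate (white_face). Origin: where the centre of the white face lies when not pressed in; z out of the back through the ridge. Starts face down in its case.
- white_face (a point): Centre of the white face: a flat white ceramic plate, 64 x 64 mm, 7 mm proud of the underside of the holder. It is backed by springs: pressed, it sinks straight into the holder (along the tile's z, up to 5 mm; 3 N to start, then 2.5 N per mm). Axes as tile: z away from the face, into the holder and through the ridge.
- case: Open grey case of the tile, 106 x 106 mm, 13 mm high, walls and floor 5 mm, fixed; the tile lies loosely in it, 6 mm to spare all round. Origin: centre of the underside; z up. Left or right of the meter.
- board: Small dark wooden chopping board, 150 x 110 x 14 mm, loose, to be left alone. Origin: centre of its underside.
- jar: Closed glass jar, diameter 68 mm, 115 mm high, loose, to be left alone. Origin: centre of its underside.
- dishes: Stack of two whitish translucent culture dishes, diameter 91 mm, 34 mm high, loose, to be left alone. Origin: centre of the underside.
Things that resemble listed ones, but are neither listed nor needed, are in the scene too. What is shaped like the tile but green is not meant.

How it is judged:
By the outcome, as a careful person would: the job done as asked, in the order asked, and still so for the second after the job is handed in, while the arm keeps its last pose, push and grip.
It also fails if it takes over 54 s, if anything falls off the work surface, if the arm or the gripper's body presses on something with over 40 N, if the wrist force passes 120 N, or if a joint passes its speed limit or range.

## Working session

There is one attempt and no reset: what is moved stays moved. The work goes in short steps, Python scripts to look and compute and a tool call to move; the robot and the scene stay as the last step left them, time stands still between calls to the robot, and variables do not carry over. Pictures are saved under pics/ and viewed, at most 10 in all, crops included, and the job is handed in when it is done.

Besides the shell and the picture viewer there is one more tool, called after "Call:" as name(argument=value, ...) on one line, values as JSON. arm_command: Moves the arm, as the interface text tells. Its arguments: {"type":"object","properties":{"plan":{"type":"array"},"squeeze":{"type":"number"}},"required":["plan"]}

```bash
mkdir -p pics
cat > h.py <<'E'
import numpy as np, cv2
from scipy.spatial.transform import Rotation as R
from station import ctrl, cams
np.set_printoptions(precision=4, suppress=True)
def grab(n):
    i=cams.camera_info(n); p,d=cams.camera(n); return p,d,i
def cloud(d,i):
    v,u=np.mgrid[:d.shape[0],:d.shape[1]]
    P=np.stack([(u-i['cx'])/i['fx']*d,(v-i['cy'])/i['fy']*d,d],-1)
    T=np.linalg.inv(np.array(i['world_to_cam'])); return P@T[:3,:3].T+T[:3,3]
def ray(u,v,z,i):
    T=np.linalg.inv(np.array(i['world_to_cam'])); r=T[:3,:3]@np.array([(u-i['cx'])/i['fx'],(v-i['cy'])/i['fy'],1])
    return T[:3,3]+r*(z-T[2,3])/r[2]
E
cat > a.py <<'E'
from h import *
out={}
for n in("scene","top"):
    p,d,i=grab(n); cv2.imwrite(f'pics/{n}0.png',cv2.resize(p,(768,576))); np.savez(n+'0.npz',p=p,d=d,**{k:np.array(v) for k,v in i.items()})
    print(n,i['fx'],i['cx'],i['cy'],np.linalg.inv(np.array(i['world_to_cam'])))
print(ctrl.get_obs())
E
python3 a.py
```

```text
scene 422.48691422104713 245.85886383094947 189.4709921555973 [[ 0.7593  0.5319 -0.3749  0.9265]
 [ 0.6507 -0.614   0.4468 -0.4865]
 [ 0.0074 -0.5832 -0.8123  0.9603]
 [ 0.      0.      0.      1.    ]]
top 445.73440545805505 258.86583763039613 201.52425065477433 [[-0.0224 -0.9885  0.1498  0.3811]
 [-0.9996  0.0198 -0.0186  0.0065]
 [ 0.0154 -0.1502 -0.9885  1.1257]
 [ 0.      0.      0.      1.    ]]
{'time_s': 0.1, 'qpos': array([-1.2826,  0.3004,  1.5215, -0.    ,  1.3207, -0.0666]), 'joint_vel': array([-0.001 , -0.0016, -0.0019, -0.0017, -0.0001, -0.0002]), 'tau': array([  0.0032, -53.2643, -35.3284,   0.071 ,   0.0235,  -0.    ]), 'ee_pos': array([ 0.191 , -0.5155,  0.205 ]), 'eef_rot': array([-3.1406, -0.0001,  0.3548]), 'force': array([0.809 , 0.9503, 0.5885]), 'moment': array([-0.063 , -0.039 , -0.0333]), 'grip_force': 0.0, 'grip_width': 0.09407789899927672}
```

View pics/scene0.png

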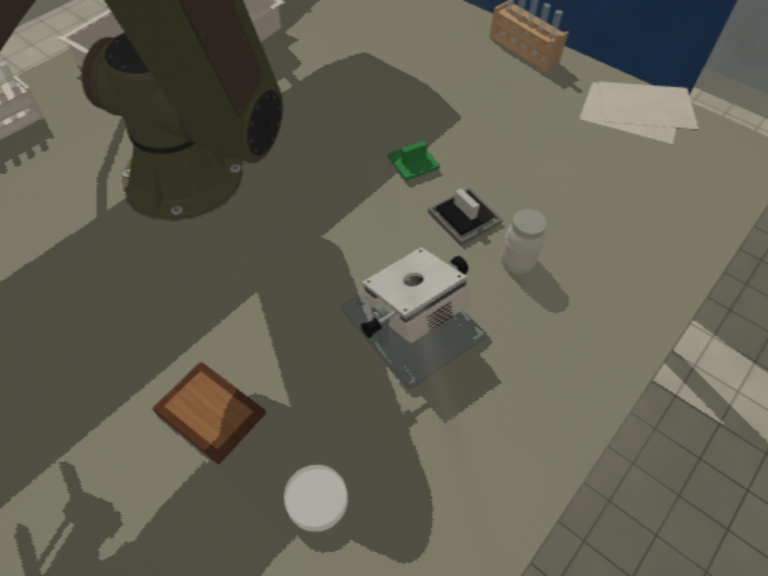

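View pics/top0.png

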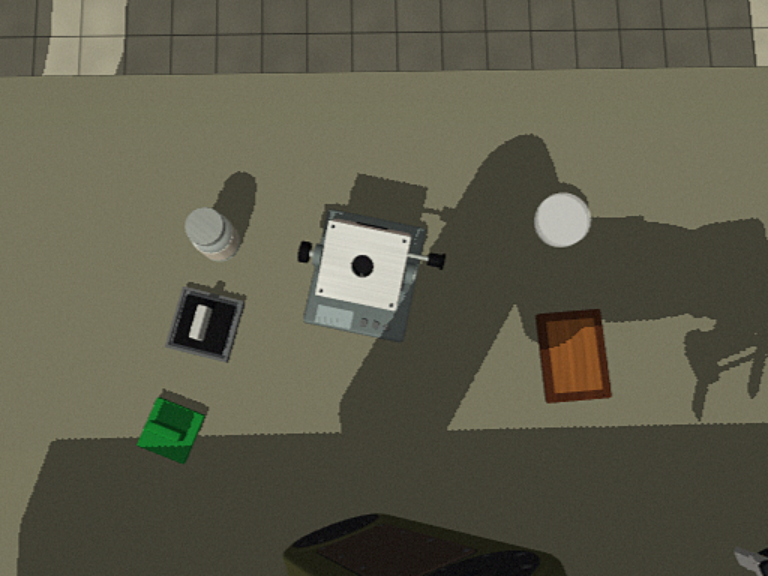

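The views agree. In the top picture (x1.5) the port is at (362,266), the black shutter knob at (437,261), the clamp knob at (304,252), the case and tile at (205,322) with the ridge at (200,322). The jar is at (211,230), the green decoy at (173,428). Next I'll measure these.

```bash
cat > m.py <<'E'
from h import *
def L(n):
    z=np.load(n+'0.npz'); return z['p'],z['d'],z
p,d,i=L('top'); C=cloud(d,i); hsv=cv2.cvtColor(p,cv2.COLOR_BGR2HSV)
def box(u0,u1,v0,v1):
    m=np.zeros(d.shape,bool); m[int(v0/1.5):int(v1/1.5),int(u0/1.5):int(u1/1.5)]=1; return m
b=box(300,425,205,320)
# plate
m=b&(hsv[...,2]>150)&(hsv[...,1]<40)&(C[...,2]>0.07)&(d>0)
n,lab,st,ce=cv2.connectedComponentsWithStats(m.astype(np.uint8)); k=1+np.argmax(st[1:,4]); m=lab==k
me=cv2.erode(m.astype(np.uint8),np.ones((3,3)))>0
P=C[me]
for _ in range(3):
    c=P.mean(0); nn=np.linalg.svd(P-c,full_matrices=False)[2][2]; nn*=np.sign(nn[2]); r=(P-c)@nn; P=P[abs(r)<max(2*r.std(),.001)]
print('plane',c,nn,'tilt',np.degrees(np.arccos(nn[2])),'std',r.std(),len(P))
def onplane(u,v,n0,c0,i):
    T=np.linalg.inv(i['world_to_cam']); r=T[:3,:3]@np.array([(u-i['cx'])/i['fx'],(v-i['cy'])/i['fy'],1])
    return T[:3,3]+r*((c0-T[:3,3])@n0)/(r@n0)
cn,_=cv2.findContours(m.astype(np.uint8),cv2.RETR_CCOMP,cv2.CHAIN_APPROX_NONE)
big=max(cn,key=cv2.contourArea)[:,0]
W=np.array([onplane(u,v,nn,c,i) for u,v in big])
ex=np.array([nn[2],0,-nn[0]]); ex/=np.linalg.norm(ex); ey=np.cross(nn,ex)
q=np.c_[(W-c)@ex,(W-c)@ey].astype(np.float32)
rc=cv2.minAreaRect(q*1000); print('rect mm',rc, 'centre',c+ex*rc[0][0]/1e3+ey*rc[0][1]/1e3)
for k in cn:
    a=cv2.contourArea(k)
    if 60<a<1000:
        e=cv2.fitEllipse(k); print('hole',e,onplane(*e[0],nn,c,i))
# slope direction -> base yaw from normal
print('yaw from normal',np.degrees(np.arctan2(-nn[1],-nn[0])))
# ridge
b=box(170,240,285,360)
m=b&(hsv[...,2]>110)&(C[...,2]>0.045)&(d>0); P=C[m]; print('ridge top',P.mean(0),P[:,2].min(),P[:,2].max(),m.sum())
Q=P[P[:,2]>np.percentile(P[:,2],50)-.004]
print(cv2.minAreaRect((Q[:,:2]*1000).astype(np.float32)))
# case: all pixels with z in 3..40mm
m=b&(C[...,2]>0.008)&(C[...,2]<.04)&(hsv[...,2]>0); 
print('case',cv2.minAreaRect((C[m][:,:2]*1000).astype(np.float32)))
# knob
b=box(420,450,248,275); m=b&(hsv[...,2]<45)&(C[...,2]>0.05); P=C[m]; print('knob',P.mean(0),P.min(0),P.max(0),m.sum())
# scene view: knob
p2,d2,i2=L('scene'); C2=cloud(d2,i2); h2=cv2.cvtColor(p2,cv2.COLOR_BGR2HSV)
m=np.zeros(d2.shape,bool); m[205:230,238:258]=1; m&=(h2[...,2]<45)&(C2[...,2]>.05); P=C2[m]; print('knob2',P.mean(0),P.min(0),P.max(0))
m=np.zeros(d2.shape,bool); m[164:225,240:312]=1; m&=(h2[...,2]>150)&(C2[...,2]>.08);P=C2[m]
for _ in range(4):
    c=P.mean(0); n2=np.linalg.svd(P-c,full_matrices=False)[2][2]; n2*=np.sign(n2[2]); r=(P-c)@n2; P=P[abs(r)<max(2*r.std(),.001)]
print('plane2',c,n2,np.degrees(np.arccos(n2[2])),'yaw',np.degrees(np.arctan2(-n2[1],-n2[0])),r.std())
# ridge in scene
m=np.zeros(d2.shape,bool); m[122:152,295:325]=1; m&=(h2[...,2]>110)&(C2[...,2]>.052)&(C2[...,2]<.075);P=C2[m]; print('ridge2',P.mean(0),P[:,2].max(),cv2.minAreaRect((P[:,:2]*1000).astype(np.float32)))
E
python3 m.py
```

```text
plane [0.5911 0.0276 0.1277] [-0.304   0.0688  0.9502] tilt 18.159845566776834 std 0.0015603040992621853 2023
rect mm ((-3.934337615966797, -13.005508422851562), (152.54458618164062, 116.2590103149414), 77.71231842041016) centre [0.5871 0.0146 0.1273]
hole ((241.05628967285156, 176.97560119628906), (16.041973114013672, 16.04269790649414), 25.62762451171875) [0.5899 0.0271 0.1273]
yaw from normal -12.746911349913344
ridge top [0.5183 0.2934 0.0572] 0.04554516524287999 0.06258290390187238 147
((518.4877319335938, 293.9482116699219), (15.467187881469727, 53.791473388671875), 74.64633178710938)
case ((520.8106079101562, 295.2802429199219), (107.37352752685547, 105.658935546875), 74.70333862304688)
knob [ 0.5955 -0.086   0.1325] [ 0.5823 -0.0985  0.1232] [ 0.6072 -0.0733  0.1399] 95
knob2 [ 0.5982 -0.0904  0.1308] [ 0.5856 -0.1018  0.0714] [ 0.608  -0.0541  0.1392]
plane2 [0.5914 0.0247 0.129 ] [-0.3027  0.0714  0.9504] 18.119116886631563 yaw -13.268303127150245 0.0009753565873302943
ridge2 [0.5187 0.2917 0.0576] 0.06149069984954425 ((517.8992919921875, 292.5455627441406), (15.570541381835938, 55.304046630859375), 72.15106201171875)
```

```bash
cat >> h.py <<'E'
psi,th=np.radians(-12.9),np.radians(18.14)
H=R.from_euler('ZY',[psi,-th]).as_matrix()   # head axes in columns
PORT=np.array([.590,.0265,.1283])
def head(v): return PORT+H@(np.array(v)/1e3)
def delta(pos,Rt):
    o=ctrl.get_obs(); R0=R.from_euler('xyz',o['eef_rot']).as_matrix()
    print('at',o['time_s'],o['ee_pos'],o['eef_rot'],'F',o['force'],'w',o['grip_width'],o['grip_force'])
    print('shift mm',R0.T@(np.array(pos)-o['ee_pos'])*1e3,'turn',R.from_matrix(R0.T@Rt).as_rotvec())
def down(w): return R.from_euler('xyz',[np.pi,0,w]).as_matrix()
E
python3 - <<'E'
from h import *
print(H)
g=head([30,-102,-13]); print(g); delta([g[0],g[1],.205],down(np.pi/2+psi))
E
```

```text
[[ 0.9263  0.2233 -0.3035]
 [-0.2122  0.9748  0.0695]
 [ 0.3113  0.      0.9503]]
[ 0.599  -0.0802  0.1253]
at 0.1 [ 0.191  -0.5155  0.205 ] [-3.1406 -0.0001  0.3548] F [0.809  0.9503 0.5885] w 0.09407789899927672 0.0
shift mm [ 533.7972 -266.4905    0.2632] turn [-0.0009 -0.0006 -0.9908]
```

Careful with the scale: shifts go in shares of 0.75 m and turns go in shares of 90 degrees. That gives: 534 mm / 750 = 0.712, -266 mm / 750 = -0.3547, -0.99 rad / 1.5708 = -0.6303.

Call:
arm_command(plan=[[[0.0533,-0.0267,0,0,0,-0.0509,-1],[0.1133,-0.0573,0,0,0,-0.1019,-1],[0.1733,-0.0867,0,0,0,-0.1592,-1],[0.2333,-0.116,0,0,0,-0.2228,-1],[0.2933,-0.1467,0,0,0,-0.2865,-1],[0.3533,-0.176,0,0,0,-0.3501,-1],[0.4133,-0.2067,0,0,0,-0.4138,-1],[0.4733,-0.236,0,0,0,-0.4775,-1],[0.5333,-0.2667,0,0,0,-0.5411,-1],[0.5933,-0.296,0,0,0,-0.6048,-1],[0.6533,-0.3267,0,0,0,-0.6303,-1],[0.712,-0.3547,0,0,0,-0.6303,-1]]])

```text
time_s: 1.3
ee_pos: [0.5991, -0.0802, 0.2052]
eef_rot: [-3.141, 0.0, 1.347]
force: [-0.0, -0.8, 0.3]
grip_width: 0.0938
grip_force: 0.0
```

```bash
cat > w.py <<'E'
from h import *
import sys
g=head([30,-102,-13]); delta([g[0],g[1],g[2]-.019],down(np.pi/2+psi)); print(ctrl.get_obs()['qpos'])
p,d,i=grab('wrist'); cv2.imwrite('pics/w1.png',p); np.savez('wrist0.npz',p=p,d=d,**{k:np.array(v) for k,v in i.items()})
C=cloud(d,i); hsv=cv2.cvtColor(p,cv2.COLOR_BGR2HSV)
k=np.linalg.norm(C[...,:2]-g[:2],axis=-1)<.035
m=k&(C[...,2]>.10)&(d>0)&(hsv[...,2]<60); P=C[m]
print('knob pts',m.sum()); 
if m.sum()>20:
    a=(P-PORT)@H*1e3; print(a.mean(0),np.percentile(a,[2,98],axis=0))
E
python3 w.py
```

```text
at 1.3 [ 0.5991 -0.0802  0.2052] [-3.1412  0.0001  1.3466] F [-0.0016 -0.8458  0.321 ] w 0.09381902967849347 0.0
shift mm [ 0.0139 -0.0649 98.9151] turn [-0.0004  0.0001  0.0009]
[-0.1937  0.4226  1.3558 -0.      1.3636  0.0305]
knob pts 14421
[ 90.7253 -78.8994 172.7782] [[  30.0668 -109.9928   -3.8007]
 [ 119.429   -73.4825  198.4105]]
```

View pics/w1.png

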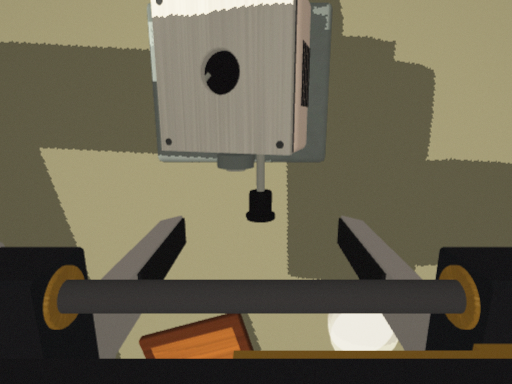

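The wrist view shows the knob at (260,205), midway between the fingertips, and the port at (222,72). I'll refine the knob and plate from this picture.

```bash
cat > w2.py <<'E'
from h import *
z=np.load('wrist0.npz'); p,d,i=z['p'],z['d'],z; C=cloud(d,i); hsv=cv2.cvtColor(p,cv2.COLOR_BGR2HSV)
m=np.zeros(d.shape,bool); m[185:225,240:282]=1; m&=(hsv[...,2]<50)&(C[...,2]>.09); A=(C[m]-PORT)@H*1e3
print('knob head mm',A.mean(0),np.percentile(A,[2,98],axis=0),m.sum())
m=np.zeros(d.shape,bool); m[20:150,165:285]=1; m&=(hsv[...,2]>90)&(C[...,2]>.09); P=C[m]
for _ in range(4):
    c=P.mean(0); n=np.linalg.svd(P-c,full_matrices=False)[2][2]; n*=np.sign(n[2]); r=(P-c)@n; P=P[abs(r)<max(2*r.std(),.001)]
print('plane',c,n,np.degrees(np.arccos(n[2])),'yaw',np.degrees(np.arctan2(-n[1],-n[0])),r.std(),'PORT off mm',(PORT-c)@n*1e3)
k=(hsv[45:100,195:250,2]<45).astype(np.uint8)
cn,_=cv2.findContours(k,cv2.RETR_EXTERNAL,cv2.CHAIN_APPROX_NONE); e=cv2.fitEllipse(cv2.convexHull(max(cn,key=cv2.contourArea))); print(e)
T=np.linalg.inv(i['world_to_cam']); r=T[:3,:3]@np.array([(e[0][0]+195-i['cx'])/i['fx'],(e[0][1]+45-i['cy'])/i['fy'],1])
q=T[:3,3]+r*((c-T[:3,3])@n)/(r@n); print('port',q,(q-PORT)@H*1e3)
E
python3 w2.py
```

```text
knob head mm [  31.1821 -107.2357   -3.5949] [[  20.114  -118.5411  -12.1839]
 [  40.0171  -95.4896    1.1965]] 688
plane [0.5894 0.0157 0.1303] [-0.3029  0.0702  0.9504] 18.11313421755732 yaw -13.055766833904935 0.0005647975523798596 PORT off mm -1.340507130497239
((26.655338287353516, 26.97079849243164), (33.513179779052734, 42.573787689208984), 6.543612480163574)
port [0.5909 0.0267 0.13  ] [1.3008 0.3415 1.3396]
```

In the tool's units: 98 mm / 750 = 0.1307, 85 mm / 750 = 0.1133.

Call:
arm_command(plan=[[[0,0,0.0467,0,0,0,-1],[0,0,0.0867,0,0,0,-1],[0,0,0.1133,0,0,0,-1],[0,0,0.1307,0,0,0,-1],[0,0,0.1307,0,0,0,0],[0,0,0.1307,0,0,0,1],[0,0,0.1307,0,0,0,1],[0,0,0.1307,0,0,0,1],[0,0,0.1307,0,0,0,1],[0,0,0.1307,0,0,0,1]]], squeeze=20)

```text
time_s: 2.35
ee_pos: [0.5982, -0.0822, 0.1078]
eef_rot: [3.141, -0.0, 1.345]
force: [-0.2, -0.5, -0.3]
grip_width: 0.0496
grip_force: 0.0
```

Call:
arm_command(plan=[[[0,0,0,0,0,0,1],[0,0,0,0,0,0,1],[0,0,0,0,0,0,1],[0,0,0,0,0,0,1],[0,0,0,0,0,0,1],[0,0,0,0,0,0,1]]], squeeze=20)

```text
time_s: 2.95
ee_pos: [0.5978, -0.0821, 0.1074]
eef_rot: [-3.141, 0.0, 1.345]
force: [-5.4, 2.0, 1.9]
grip_width: 0.0194
grip_force: 20.0
```

In the tool's units: -43 mm / 750 = -0.0573, -42 mm / 750 = -0.056.

Call:
arm_command(plan=[[[-0.0053,0,0,0,0,0,1],[-0.012,0,0,0,0,0,1],[-0.02,0,0,0,0,0,1],[-0.028,0,0,0,0,0,1],[-0.036,0,0,0,0,0,1],[-0.044,0,0,0,0,0,1],[-0.0493,0,0,0,0,0,1],[-0.0533,0,0,0,0,0,1],[-0.056,0,0,0,0,0,1],[-0.0573,0,0,0,0,0,1],[-0.0573,0,0,0,0,0,1]]])

```text
time_s: 4.05
ee_pos: [0.5884, -0.1232, 0.1074]
eef_rot: [-3.141, -0.002, 1.345]
force: [-3.3, 8.0, 2.4]
grip_width: 0.0191
grip_force: 20.0
```

In the tool's units: -140 mm / 750 = -0.1867, -130 mm / 750 = -0.1733.

Call:
arm_command(plan=[[[-0.0013,0,0,0,0,0,1],[0,0,0,0,0,0,-1],[0,0,0,0,0,0,-1],[0,0,0,0,0,0,-1],[0,0,0,0,0,0,-1],[0,0,0,0,0,0,-1],[0,0,-0.0267,0,0,0,-1],[0,0,-0.0667,0,0,0,-1],[0,0,-0.12,0,0,0,-1],[0,0,-0.1733,0,0,0,-1],[0,0,-0.1867,0,0,0,-1],[0,0,-0.1867,0,0,0,-1]]])

```text
time_s: 5.25
ee_pos: [0.5889, -0.1243, 0.2488]
eef_rot: [3.139, 0.0, 1.345]
force: [0.7, 0.8, -0.9]
grip_width: 0.0937
grip_force: 0.0
```

```bash
cat > t.py <<'E'
from h import *
p,d,i=grab('scene'); C=cloud(d,i); hsv=cv2.cvtColor(p,cv2.COLOR_BGR2HSV)
A=(C-PORT)@H*1e3
m=(hsv[...,2]<50)&(abs(A[...,0]-30)<18)&(A[...,1]<-90)&(A[...,1]>-175)&(abs(A[...,2]+8)<20)
print('knob',m.sum(),A[m].mean(0),np.percentile(A[m],[2,98],axis=0))
cv2.imwrite('pics/s1.png',cv2.resize(p[140:270,200:370],None,fx=4,fy=4))
m=(abs(A[...,0])<50)&(abs(A[...,1])<55)&(abs(A[...,2])<6)&(hsv[...,2]>120); P=C[m]; c=P.mean(0); n=np.linalg.svd(P-c,full_matrices=False)[2][2]; n*=np.sign(n[2]); print('tilt',np.degrees(np.arccos(n[2])),m.sum())
w=np.radians(164.6)
delta([.5185,.2930,.190],down(w))
E
python3 t.py
```

```text
knob 98 [  33.6701 -153.4015   -7.179 ] [[  25.0292 -163.5795  -16.9355]
 [  39.8661 -139.1006    0.7942]]
tilt 18.230321666940405 255
at 5.3 [ 0.5883 -0.1241  0.2469] [-3.1414  0.0001  1.3447] F [ 0.3109 -0.4052 -0.1772] w 0.09377989142803607 0.0
shift mm [ 390.8408 -161.5639   56.8646] turn [-0.0002 -0.0001 -1.5281]
```

View pics/s1.png

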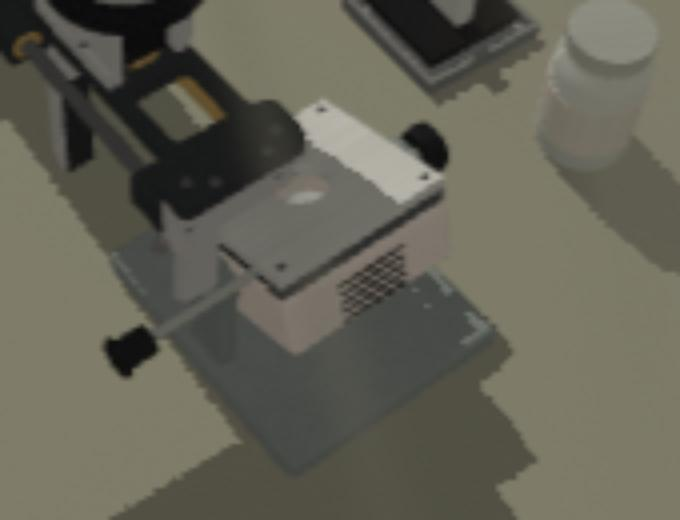

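The picture shows the shutter out, with the knob at (130,350), the port open and the tilt unchanged. Next is the tile.

In the tool's units: 391 mm / 750 = 0.5213, 350 mm / 750 = 0.4667, -1.528 rad / 1.5708 = -0.9728.

Call:
arm_command(plan=[[[0.0467,-0.0187,0,0,0,-0.0828,-1],[0.0933,-0.0387,0,0,0,-0.1719,-1],[0.1467,-0.06,0,0,0,-0.261,-1],[0.2,-0.0827,0,0,0,-0.3501,-1],[0.2533,-0.1053,0,0,0,-0.4393,-1],[0.3067,-0.1267,0,0,0,-0.5284,-1],[0.36,-0.148,0,0,0,-0.6175,-1],[0.4133,-0.1707,0,0,0,-0.7066,-1],[0.4667,-0.1933,0,0,0,-0.7958,-1],[0.5067,-0.2093,0,0,0,-0.8849,-1],[0.5213,-0.216,0.04,0,0,-0.9728,-1],[0.5213,-0.216,0.076,0,0,-0.9728,-1]]])

```text
time_s: 6.5
ee_pos: [0.5169, 0.2948, 0.1873]
eef_rot: [-3.14, -0.002, 2.88]
force: [0.6, -0.4, -0.7]
grip_width: 0.094
grip_force: 0.0
```

```bash
cat > u.py <<'E'
from h import *
w=np.radians(164.6)
delta([.5185,.2930,.027],down(w))
p,d,i=grab('wrist'); C=cloud(d,i); hsv=cv2.cvtColor(p,cv2.COLOR_BGR2HSV); cv2.imwrite('pics/w3.png',p)
m=(np.linalg.norm(C[...,:2]-[.5185,.293],axis=-1)<.05)&(C[...,2]>.053)&(C[...,2]<.068)&(d>0)
P=C[m]; print(m.sum(),P.mean(0),np.median(P[:,2]),cv2.minAreaRect((P[:,:2]*1000).astype(np.float32)))
m=(np.linalg.norm(C[...,:2]-[.5185,.293],axis=-1)<.06)&(C[...,2]>.018)&(C[...,2]<.03)&(d>0)
P=C[m]; print('holder',m.sum(),P.mean(0),cv2.minAreaRect((P[:,:2]*1000).astype(np.float32)))
E
python3 u.py
```

```text
at 6.5 [0.5169 0.2948 0.1873] [-3.1401 -0.002   2.8802] F [ 0.6065 -0.4254 -0.6996] w 0.09401095774536021 0.0
shift mm [ -2.3557  -1.0986 160.297 ] turn [-0.0015 -0.002   0.0074]
836 [0.5172 0.295  0.0593] 0.05951185506465506 ((517.8265380859375, 294.7852783203125), (15.769710540771484, 54.774539947509766), 75.04630279541016)
holder 4382 [0.5161 0.2954 0.0228] ((518.4326782226562, 294.7500305175781), (84.00581359863281, 83.83496856689453), 74.86053466796875)
```

View pics/w3.png

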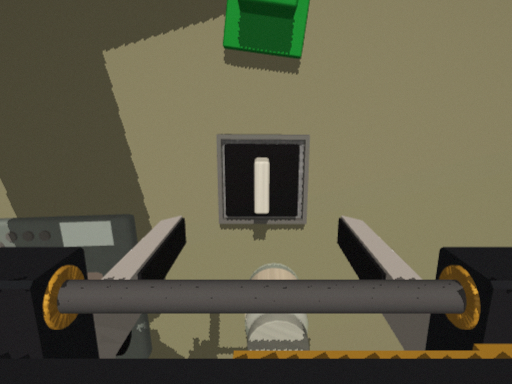

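The tile and ridge are at (262,185), well between the fingers. I'll descend and grip.

In the tool's units: 160 mm / 750 = 0.2133, 145 mm / 750 = 0.1933.

Call:
arm_command(plan=[[[-0.0013,0,0.0533,0,0,0,-1],[-0.0013,0,0.1067,0,0,0,-1],[-0.0013,0,0.1533,0,0,0,-1],[-0.0013,0,0.1933,0,0,0,-1],[-0.0013,0,0.2133,0,0,0,-1],[-0.0013,0,0.2133,0,0,0,1],[-0.0013,0,0.2133,0,0,0,1],[-0.0013,0,0.2133,0,0,0,1],[-0.0013,0,0.2133,0,0,0,1],[-0.0013,0,0.2133,0,0,0,1],[-0.0013,0,0.2133,0,0,0,1],[-0.0013,0,0.2133,0,0,0,1]]], squeeze=45)

```text
time_s: 7.75
ee_pos: [0.5192, 0.2931, 0.0307]
eef_rot: [3.141, 0.0, 2.873]
force: [-0.4, 0.1, 0.3]
grip_width: 0.0413
grip_force: 0.0
```

Call:
arm_command(plan=[[[0,0,0,0,0,0,1],[0,0,0,0,0,0,1],[0,0,0,0,0,0,1],[0,0,0,0,0,0,1]]])

```text
time_s: 8.15
ee_pos: [0.5192, 0.2931, 0.0304]
eef_rot: [3.142, 0.0, 2.873]
force: [0.3, -0.3, 0.2]
grip_width: 0.0156
grip_force: 45.0
```

In the tool's units: -210 mm / 750 = -0.28, -200 mm / 750 = -0.2667.

Call:
arm_command(plan=[[[0,0,-0.0107,0,0,0,1],[0,0,-0.0333,0,0,0,1],[0,0,-0.0733,0,0,0,1],[0,0,-0.1267,0,0,0,1],[0,0,-0.18,0,0,0,1],[0,0,-0.2333,0,0,0,1],[0,0,-0.2667,0,0,0,1],[0,0,-0.28,0,0,0,1],[0,0,-0.28,0,0,0,1]]])

```text
time_s: 9.05
ee_pos: [0.5193, 0.2931, 0.2413]
eef_rot: [3.141, 0.001, 2.873]
force: [0.6, -0.0, -2.3]
grip_width: 0.0158
grip_force: 45.0
```

```bash
cat >> h.py <<'E'
Rt=np.c_[-H[:,0],H[:,1],-H[:,2]]
E
python3 - <<'E'
from h import *
delta(PORT+Rt@[-.0015,0,0]+H[:,2]*(.0254+.050),Rt)
E
```

```text
at 9.05 [0.5193 0.2931 0.2413] [3.1406 0.0011 2.8728] F [ 0.6228 -0.0071 -2.2903] w 0.015756964871866876 44.999409914016724
shift mm [-116.9004 -239.2495   40.7587] turn [-0.006  -0.3154 -0.0435]
```

In the tool's units: -239 mm / 750 = -0.3187, -234 mm / 750 = -0.312, -0.006 rad / 1.5708 = -0.0038.

Call:
arm_command(plan=[[[-0.016,-0.0333,0,0,-0.0191,-0.0025,1],[-0.036,-0.0733,0,0,-0.0446,-0.0064,1],[-0.06,-0.1227,0,-0.0006,-0.0764,-0.0108,1],[-0.084,-0.1733,0,-0.0013,-0.1082,-0.0153,1],[-0.108,-0.2227,0.0067,-0.0019,-0.1401,-0.0191,1],[-0.1293,-0.2667,0.02,-0.0025,-0.1719,-0.0236,1],[-0.144,-0.296,0.0333,-0.0032,-0.191,-0.0261,1],[-0.152,-0.312,0.0467,-0.0038,-0.2005,-0.0274,1],[-0.156,-0.3187,0.0547,-0.0038,-0.2005,-0.0274,1],[-0.156,-0.3187,0.0547,-0.0038,-0.2005,-0.0274,1],[-0.156,-0.3187,0.0547,-0.0038,-0.2005,-0.0274,1]]])

```text
time_s: 10.15
ee_pos: [0.5684, 0.0321, 0.1991]
eef_rot: [-3.141, 0.314, 2.917]
force: [0.5, -0.4, -0.8]
grip_width: 0.0157
grip_force: 45.0
```

```bash
cat > v.py <<'E'
from h import *
import sys
delta(PORT+Rt@[-.0015,0,0]+H[:,2]*(.0254+.050),Rt)
o=ctrl.get_obs(); print('Fhead',H.T@o['force'],'Mhead',H.T@o['moment'])
p,d,i=grab('scene'); C=cloud(d,i); A=(C-PORT)@H*1e3; cv2.imwrite('pics/%s.png'%sys.argv[1],cv2.resize(p[100:270,180:390],None,fx=3.5,fy=3.5))
hsv=cv2.cvtColor(p,cv2.COLOR_BGR2HSV)
# black holder back near tool
z0=float(sys.argv[2])
m=(abs(A[...,0])<50)&(abs(A[...,1])<55)&(abs(A[...,2]-z0)<12)&(hsv[...,2]<90)&(d>0); P=A[m]; print('holder',m.sum())
for _ in range(4):
    c=P.mean(0); n=np.linalg.svd(P-c,full_matrices=False)[2][2]; n*=np.sign(n[2]); r=(P-c)@n; P=P[abs(r)<max(2*r.std(),1)]
print(c,n,r.std(),len(P),P.min(0),P.max(0),'back z at axis',c[2]+(n[:2]@c[:2])/n[2])
E
python3 v.py s2 67
```

```text
at 10.15 [0.5684 0.0321 0.1991] [-3.1407  0.3139  2.9165] F [ 0.4533 -0.3868 -0.7708] w 0.01568468209168692 44.99934732913971
shift mm [-0.6391 -0.6367 -1.1712] turn [-0.0009 -0.0027  0.0001]
Fhead [ 0.262  -0.2758 -0.897 ] Mhead [ 0.0593  0.1197 -0.0359]
holder 641
[ 9.5452 -8.8897 65.2718] [0.0063 0.0008 1.    ] 1.080399402498205 510 [-42.3428 -43.6421  63.0124] [43.2647 41.6875 67.7095] back z at axis 65.32471105485959
```

View pics/s2.png

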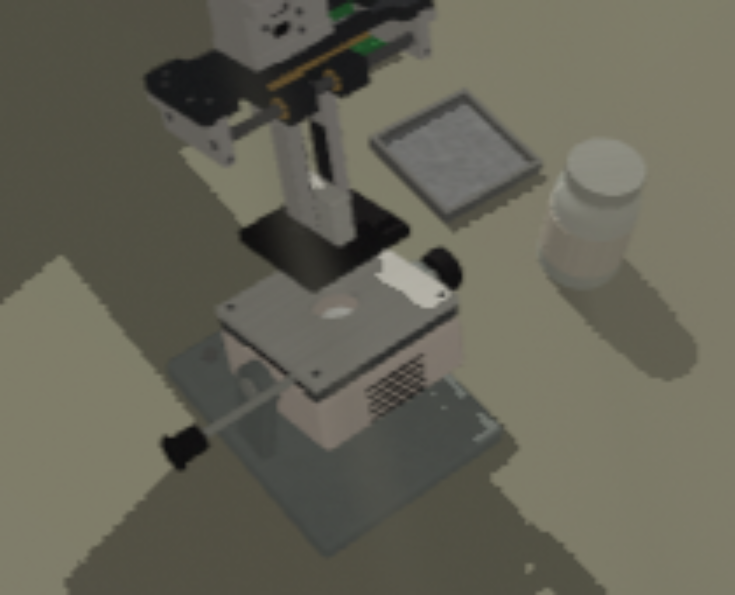

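The holder hangs parallel to the plate within 0.4° and centred over the port at (335,305). The shutter is still out. Approaching.

In the tool's units: 45 mm / 750 = 0.06, 43 mm / 750 = 0.0573.

Call:
arm_command(plan=[[[-0.0008,-0.0008,0.0133,0,0,0,1],[-0.0008,-0.0008,0.0293,0,0,0,1],[-0.0008,-0.0008,0.0427,0,0,0,1],[-0.0008,-0.0008,0.052,0,0,0,1],[-0.0008,-0.0008,0.0573,0,0,0,1],[-0.0008,-0.0008,0.06,0,0,0,1],[-0.0008,-0.0008,0.06,0,0,0,1],[-0.0008,-0.0008,0.06,0,0,0,1]]])

```text
time_s: 11.0
ee_pos: [0.5826, 0.0277, 0.1572]
eef_rot: [-3.141, 0.316, 2.916]
force: [1.2, 0.1, -1.6]
grip_width: 0.0161
grip_force: 45.0
```

```bash
cat > f.py <<'E'
from h import *
F=[];M=[];Q=[]
for _ in range(6):
    cams.camera('top'); o=ctrl.get_obs(); F.append(H.T@o['force']);M.append(H.T@o['moment']);Q.append(H.T@(o['ee_pos']-PORT)*1e3)
print('t',o['time_s'],'F',np.mean(F,0),np.std(F,0),'M',np.mean(M,0),'tcp head mm',np.mean(Q,0),o['eef_rot'],o['grip_width'])
R0=R.from_euler('xyz',o['eef_rot']).as_matrix(); print('turn',R.from_matrix(R0.T@Rt).as_rotvec())
E
python3 f.py
```

```text
t 11.3 F [-0.5707 -0.4022 -1.8834] [0.3786 0.3513 0.2637] M [ 0.0674  0.146  -0.0164] tcp head mm [ 1.8322 -0.4972 29.7681] [-3.1408  0.3153  2.9162] 0.0156056962560149
turn [-0.0008 -0.0013 -0.0002]
```

In the tool's units: 4 mm / 750 = 0.0053, 3 mm / 750 = 0.004.

Call:
arm_command(plan=[[[0,0,0.0013,0,0,0,1],[0,0,0.0027,0,0,0,1],[0,0,0.004,0,0,0,1],[0,0,0.0053,0,0,0,1],[0,0,0.0053,0,0,0,1],[0,0,0.0053,0,0,0,1]]])

```text
time_s: 11.9
ee_pos: [0.5836, 0.0274, 0.1532]
eef_rot: [-3.141, 0.315, 2.916]
force: [-2.9, -0.2, 1.9]
grip_width: 0.0157
grip_force: 45.0
```

```bash
python3 f.py
```

```text
t 12.2 F [-2.7191 -0.9457  2.7781] [0.6174 0.3412 0.4088] M [-0.0305  0.4914 -0.0112] tcp head mm [ 1.65   -0.5325 25.5935] [-3.1407  0.315   2.9163] 0.015651240656234362
turn [-0.0009 -0.0016 -0.0002]
```

In the tool's units: 2 mm / 750 = 0.0027, 1.5 mm / 750 = 0.002.

Call:
arm_command(plan=[[[0,0,0.0007,0,0,0,1],[0,0,0.0013,0,0,0,1],[0,0,0.002,0,0,0,1],[0,0,0.0027,0,0,0,1],[0,0,0.0027,0,0,0,1],[0,0,0.0027,0,0,0,1]]])

```text
time_s: 12.8
ee_pos: [0.5842, 0.0273, 0.1513]
eef_rot: [-3.141, 0.315, 2.916]
force: [-6.3, 0.8, 5.6]
grip_width: 0.0156
grip_force: 45.0
```

```bash
python3 f.py; python3 v.py s3 17
```

```text
t 13.1 F [-4.0523 -1.0896  7.3642] [0.3633 0.4797 0.2763] M [-0.1482  0.8597 -0.0219] tcp head mm [ 1.6835 -0.5294 23.6936] [-3.1407  0.3151  2.9162] 0.016066554206999033
turn [-0.0009 -0.0015 -0.0002]
at 13.1 [0.5842 0.0273 0.1513] [-3.1407  0.3151  2.9162] F [-6.0811 -0.0884  5.7262] w 0.016066554206999033 45.00220477581024
shift mm [  0.2682   0.5027 -51.7002] turn [-0.0009 -0.0015 -0.0002]
Fhead [-3.8314 -1.4437  7.281 ] Mhead [-0.1806  0.8775 -0.0256]
holder 629
[ 10.3339 -10.3499  14.8405] [0.0037 0.0017 1.    ] 1.143989523658048 497 [-42.3338 -44.5285  12.5012] [44.7052 39.8444 17.1794] back z at axis 14.861772535156941
```

View pics/s3.png

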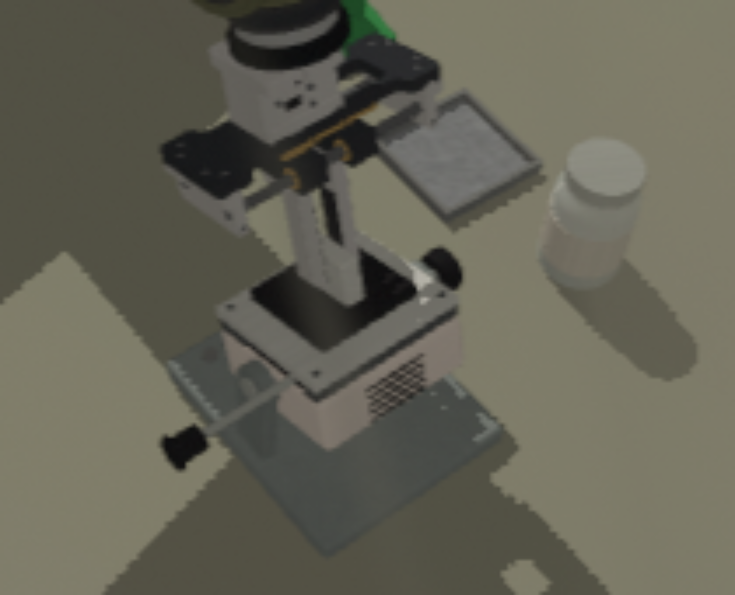

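Contact is good: about 9.3 N normal, with the holder seated over the port at (330,295). There's a 3.5 N side load, so I'll ease that off while pushing very slightly further.

In the tool's units: 0.5 mm / 750 = 0.0007, 0.3 mm / 750 = 0.0004.

Call:
arm_command(plan=[[[0.0004,0,0.0001,0,0,0,1],[0.0007,0,0.0003,0,0,0,1],[0.0007,0,0.0003,0,0,0,1],[0.0007,0,0.0003,0,0,0,1]]])

```text
time_s: 13.55
ee_pos: [0.5842, 0.0273, 0.1513]
eef_rot: [-3.141, 0.316, 2.916]
force: [-4.7, -0.7, 6.0]
grip_width: 0.0162
grip_force: 45.0
```

```bash
python3 f.py
```

```text
t 13.85 F [-2.358  -1.4326  7.077 ] [0.3511 0.3744 0.4545] M [-0.2011  0.4893 -0.0345] tcp head mm [ 1.6335 -0.5207 23.7019] [-3.1409  0.3162  2.9163] 0.015499492595836563
turn [-0.0008 -0.0004 -0.0002]
```

The pressure centre is within about 6 mm of the face centre (lever about 0.22 m), so the face is flush. One last trim.

In the tool's units: 0.5 mm / 750 = 0.0007, 0.4 mm / 750 = 0.0005.

Call:
arm_command(plan=[[[0.0004,-0.0003,0.0003,0,0,0,1],[0.0007,-0.0004,0.0005,0,0,0,1],[0.0007,-0.0004,0.0005,0,0,0,1],[0.0007,-0.0004,0.0005,0,0,0,1],[0.0007,-0.0004,0.0005,0,0,0,1],[0.0007,-0.0004,0.0005,0,0,0,1]]])

```text
time_s: 14.45
ee_pos: [0.5842, 0.0273, 0.1512]
eef_rot: [-3.141, 0.317, 2.916]
force: [-2.5, 0.9, 6.4]
grip_width: 0.0158
grip_force: 45.0
```

```bash
python3 f.py; python3 t.py | head -2
```

```text
t 14.75 F [-0.4886  0.2662  7.6026] [0.361  0.4129 0.4568] M [ 0.1428  0.1786 -0.0317] tcp head mm [ 1.5921 -0.5613 23.5609] [-3.1415  0.3173  2.9162] 0.015561354960073973
turn [-0.0002  0.0007 -0.0002]
knob 97 [  33.5735 -153.3843   -7.1917] [[  23.5743 -163.8313  -16.475 ]
 [  40.3653 -139.1374   -0.0813]]
```

```bash
python3 -c "
from station import ctrl
print(ctrl.hand_in())"
```

```text
the job is handed in; nothing more can be done
None
```

I handed the job in at about 15 s: the shutter is out at its stop, and the arm is still holding the white tile flush and centred over the port at about 9.5 N.

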